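# Spot-check a load cell with a spring dynamometer

### The arm

A 6-joint arm with a two-finger parallel gripper is mounted at the origin on a cart in front of the work surface, level with it; the furniture and walls round the work are solid. World frame = base frame: x ahead of the robot, y to its left, z up, the work surface at z = 0. Lengths are in mm, angles in rad, forces in N, time in s.
With the tool pointing down it reaches from about 300 to 950 mm from the base axis. Payload 3.1 kg.
Tool frame: the origin (TCP) lies midway between the tips of the shut fingers; the grasp point (between the pads) lies 19 mm behind it (r.grip_point_offset is the z of the grasp point in the tool frame, in mm); z points along the fingers, y is the direction in which the jaws open and shut (so a half turn about z gives the same grasp; the last joint's range is limited). The gripper opens to 85 mm and grips with 20 to 120 N. Pads are 22 mm wide; open, the fingers measure 114 mm over their backs; the gripper's body (76 mm by 85 mm) begins 54 mm behind the grasp point. The pads swing forward as they close: fully open they stand 13 mm farther back than shut.
Start: joints at [-1.366, 0.308, 1.634, -0, 1.2, -0.07], TCP at [169.569, -601.563, 211.072] pointing down, gripper open.
Joint ranges: [-3.06, 3.06], [-0.79, 1.96], [0.05, 2.63], [-1.19, 4.34], [0.05, 2.64], [-2.94, 2.94]. Speed limits (rad/s): [2.79, 2.79, 3.14, 3.14, 3.14, 3.14].

### API

Orientations are given as a rotation vector (axis times angle).
In Python, from cell import r, vision gives the robot as it stands.
- The arm moves only by the shell command python3 -m crank 'ROWS' [FORCE]. ROWS is text: rows parted by semicolons, each of 5 numbers parted by spaces: the finger opening in mm, from 0 to 85.4, then the shift along the tool's x, y, z in mm, then the turn about the tool's z in degrees. A call has 1 to 10 rows; each row is the pose to reach, as a shift and turn from the pose commanded when the call began, along the tool's axes at that moment; what a row does not reach only later rows make up. A row lasts 1/12 s, in which the tool goes at most 41.7 mm and 7.16 degrees, less where a joint would pass 70% of its speed; a pose out of reach is approached as far as the arm can. A call with a gripper value outside its range is refused whole. The fingers move at their own pace and stop on an object; FORCE is the grip in N (left out, the last holds). Time passes only in rows, so rows that repeat a pose let the fingers close. It gives the time, the measured TCP pose, the force and the opening at its end, in the units of the state.
- r.get_obs(): the state, without advancing time (a new reading comes with each control period).
- vision.capture(name): name is "scene" or "top" or "wrist"; returns the picture (400x640x3 uint8, red, green, blue); there is no depth.
- vision.camera_model(name): a dict with "fx", "fy", "cx", "cy" (pixels), "camera_from_world" (4x4, takes a point from world to camera coordinates). Camera axes: x right, y up, looking along -z (the intrinsics and any distortion apply to the point x, -y, -z); pixel columns grow to the right and rows downward; lengths in mm; the calibration is good to about 2 mm. A picture is of the moment at which its call begins: read the wrist's pose just before it. camera_model takes no time and is no camera call; for the wrist camera it gives the pose at the moment of the call.
- r.close_job(): hands the job in, once; it reports no verdict.
The state is a dict: "t": time; "joints": joint angles; "dq": joint speeds; "effort": joint torques, N m; "eef_pos": TCP position; "ee_rot": TCP orientation; "force": force on the tool from outside, world axes, zero at the start; "moment": the same for the moment, N m; "gripper_width": finger opening in mm.
Only numpy, scipy, OpenCV 4.12 (cv2) and the standard library are available. Lean on these libraries where they do the work, as an engineer would, in place of code of your own. Each camera call takes 0.05 s, during which the arm holds its last target. There are 200 camera calls.

### The job

To spot-check the load cell in the bench fixture, lay the spring dynamometer in place with its eye slipped over the fixture's upright pull pin and its tube lying in line with the cell's pull direction (straight out from the beam, in line with the toe). Then take the D-handle and draw it straight out until the pointer stands between the two prongs of the marker, easing up to the mark without pulling well past it, and finish still holding the handle there, steady, so the reading can be taken: do not let go, and leave the other things on the bench undisturbed.

Things in the scene. Friction and masses are not known exactly. Their poses are not given: they have to be found in the camera images.
- fixture: Load-cell fixture, fixed to the bench: dark base plate, aluminium beam 120x26x26 mm with two round holes in its top, and in front of the beam a flat dark toe 26 mm wide, 9 mm high, bearing the upright pull pin. Origin on the bench under the pin. Its -y axis, from the pin away from the beam, is the pull direction; all else (126 mm deep, aerial 76 mm high) lies on the +y side of the pin.
- pin_top (a point): Top of the pull pin, 57 mm above the bench. The pin is plain round steel, 10 mm in diameter with a domed top, free from 11 mm above the bench (a collar 18 mm across lies below).
- dynamometer: Loose spring dynamometer, 0.3 to 0.45 kg, lying flat: square aluminium tube 34 mm wide (36 at the black end caps), 36 mm high, 124 mm long along its y, a steel eye at the +y end and a D-shaped pull handle at the -y end. Origin: middle of the tube's underside (centre of mass within 15 mm to the handle side), z up. The flanks are clear for gripping within 50 mm of the middle.
- eye (a point): Centre of the dynamometer's eye: a flat steel ring, outside 30 mm, hole 16 mm, 6 mm thick, hole axis along the dynamometer's z. It lies at [0, 0.086, 0.018] in the dynamometer's frame, so 18 mm above the bench when the dynamometer lies flat.
- draw_rod (a joint): How far the draw rod with handle and pointer is pulled out of the tube towards the dynamometer's -y, in m: 0 = home, 0.075 = end of travel. A spring pulls it home with 1.5 N plus 2.2 N for every 10 mm.
- grip_bar (a point): Middle of the outer bar of the D-handle (moves with the rod): round steel bar 10 mm thick, 54 mm long across the pull (along the dynamometer's x), 18 mm above the bench when lying flat. The opening inside the D, between it and the bar next to the tube, is 40 mm along the pull, 54 mm across. At home it lies at [0, -0.122, 0.018] in the dynamometer's frame.
- pointer (a point): The pointer, a small dark steel cross-bar 2.2 mm thick on top of the tube that moves in the slot along the tube with the draw rod; axes as the dynamometer's. At home it lies at [0, 0.040, 0.040] in the dynamometer's frame, near the eye end.
- marker (a joint): Where the marker has been set: the draw-rod travel, in m, at which the pointer stands in the middle of the marker. Held by friction; leave it as it is.
- mark (a point): Middle of the marker, a small bright steel fork on top of the tube whose two prongs leave a window 8 mm wide along the tube; axes as the dynamometer's. The pointer passes under the prongs. The pointer is on the mark when it stands between the prongs.
- weight_200: Bystander: the larger brass-coloured knob weight, 29x29x46 mm, standing by the wooden weight box. Origin: centre of its underside.
- weight_50: Bystander: the smaller knob weight, 18x18x30 mm, standing by the wooden weight box. Origin: centre of its underside.
- vial_3: Bystander: a small white-capped vial, 24x24x55 mm. Origin: centre of its underside.
- tape_clear: Bystander: a roll of clear tape lying flat, 52x52x18 mm. Origin: centre of its underside.
- crucible_1: Bystander: a white porcelain crucible, 40x40x35 mm. Origin: centre of its underside.

How it is judged (in metres and radians):
On the way:
1. the eye is over the pin, low down, the tube lies in line with the pull direction, and the draw rod is still home (horizontal distance between eye and fixture below 0.007 m and height (world z) of eye below 0.035 m and angle between the y axis of dynamometer and the y axis of fixture, either way round below 0.2 rad and angle between dynamometer's own z axis and vertical below 0.15 rad and value of joint draw_rod below 0.01 m), for 0.2 s.
At the end, for the whole second after the job is handed in: Eye round the pin (within 7 mm of its axis) and below 35 mm, tube within 0.2 rad of the pull direction and of level, pointer within 4 mm of the marker's middle, the pin taking over 5 N, the fingers still holding the dynamometer's handle (over 3 N), all at rest (horizontal distance between eye and fixture below 0.007 m and height (world z) of eye below 0.035 m and angle between the y axis of dynamometer and the y axis of fixture, either way round below 0.2 rad and angle between dynamometer's own z axis and vertical below 0.2 rad and y of pointer in the frame of mark between -0.004 and 0.004 m and contact force between dynamometer and fixture above 5 N and contact force between the fingers and dynamometer above 3 N and linear speed of dynamometer below 0.02 m/s and velocity of joint draw_rod between -0.02 and 0.02 m/s); the arm keeps its last pose, push and grip.
It fails at once if the pointer is pulled more than 12 mm past the middle of the marker (y of pointer in the frame of mark below -0.012 m).
It fails at once if a bystander is pushed more than 30 mm or knocked over (distance of any of weight_200, weight_50, vial_3, tape_clear, crucible_1 from where it was at the start of the episode above 0.03 m or angle between any of weight_200, weight_50, vial_3, tape_clear, crucible_1's own z axis and vertical above 0.6 rad).
It also fails if it takes over 64 s, if anything falls off the work surface, if the arm or the gripper's body presses on something with over 40 N, if the wrist force passes 120 N, or if a joint passes its speed limit or range.

## Working session

There is one attempt and no reset: what is moved stays moved. The work goes in short steps, Python scripts to look and compute and a shell command to move; the robot and the scene stay as the last step left them, time stands still between calls to the robot, and variables do not carry over. Pictures are saved under pics/ and viewed, about 8 in all and at most 12, crops included, and the job is handed in when it is done.

```bash
mkdir -p pics; ls; cat > h.py <<'E'
import numpy as np, cv2
from cell import r, vision
def cap(name,fn):
    m=vision.camera_model(name); im=vision.capture(name)
    cv2.imwrite('pics/'+fn,im[:,:,::-1]); return im,m
def proj(m,P):
    p=m['camera_from_world']@np.append(P,1.)
    return np.array([m['cx']+m['fx']*p[0]/-p[2], m['cy']+m['fy']*(-p[1])/-p[2]])
def ray(m,uv):
    T=np.linalg.inv(np.array(m['camera_from_world']))
    d=T[:3,:3]@np.array([(uv[0]-m['cx'])/m['fx'],-(uv[1]-m['cy'])/m['fy'],-1.])
    return T[:3,3],d
def atz(m,uv,z):
    o,d=ray(m,uv); return o+d*(z-o[2])/d[2]
def tri(obs):
    A=np.zeros((3,3));b=np.zeros(3)
    for m,uv in obs:
        o,d=ray(m,uv);d=d/np.linalg.norm(d);Q=np.eye(3)-np.outer(d,d);A+=Q;b+=Q@o
    return np.linalg.solve(A,b)
E
python3 - <<'E'
from h import *
a,m=cap('top','top0.png');b,n=cap('scene','sc0.png')
print({k:np.round(v,3) if k!='name' else v for k,v in m.items()});print(n)
print(r.get_obs())
E
```

```text
pics
{'fx': np.float64(457.307), 'fy': np.float64(457.307), 'cx': np.float64(317.491), 'cy': np.float64(204.232), 'camera_from_world': array([[ 2.30000e-02, -1.00000e+00, -1.30000e-02,  7.07360e+01],
       [ 9.95000e-01,  2.20000e-02,  9.40000e-02, -5.51414e+02],
       [-9.30000e-02, -1.50000e-02,  9.96000e-01, -9.79514e+02],
       [ 0.00000e+00,  0.00000e+00,  0.00000e+00,  1.00000e+00]])}
{'fx': 450.0668677089926, 'fy': 450.0668677089926, 'cx': 317.57298807763135, 'cy': 195.35886800969837, 'camera_from_world': array([[-6.25788780e-01, -7.79969111e-01,  6.04884328e-03,
         4.07336092e+02],
       [ 5.48032766e-01, -4.34155745e-01,  7.14960752e-01,
        -3.20831791e+02],
       [-5.55021162e-01,  4.50729381e-01,  6.99138423e-01,
        -7.48175524e+02],
       [ 0.00000000e+00,  0.00000000e+00,  0.00000000e+00,
         1.00000000e+00]])}
{'t': 0.1, 'joints': array([-1.36572660e+00,  3.08945338e-01,  1.63505441e+00, -1.05260831e-05,
        1.19975138e+00, -6.96958533e-02]), 'dq': array([-8.62363033e-04, -1.86966150e-03, -1.18445081e-03,  5.44147526e-05,
        5.97639434e-04, -9.19877996e-04]), 'effort': array([-6.27614590e-04, -4.16407263e+01, -2.77644235e+01, -1.13102549e-04,
        4.09008106e-03,  2.29820088e-06]), 'eef_pos': array([ 169.38465993, -600.77375226,  209.94723886]), 'ee_rot': array([-3.10985858e+00, -4.29955479e-01,  2.44519127e-04]), 'force': array([-1.02885797, -0.53810376, -0.42550041]), 'moment': array([-0.0169224 , -0.03803299,  0.02440247]), 'gripper_width': 85.5075496468295}
```

View pics/top0.png

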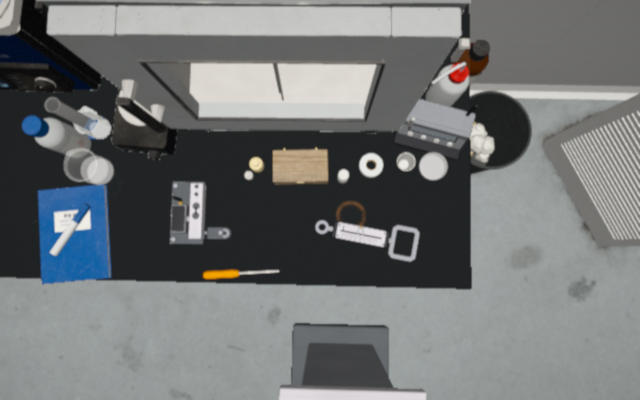

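View pics/sc0.png

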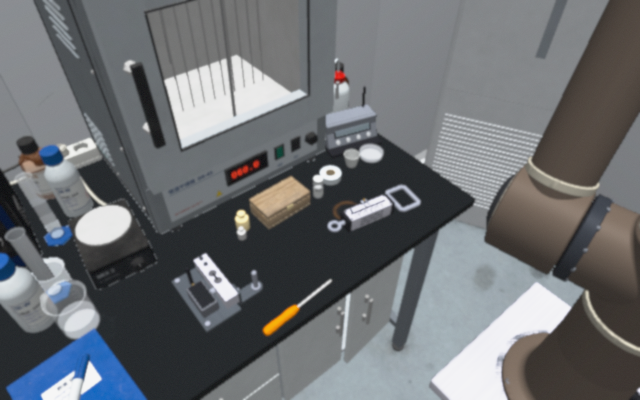

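The top view shows the pin near (224,233), the eye near (323,227), the tube centre near (361,234) and the handle near (403,243). Next I'll enlarge both views.

```bash
python3 - <<'E'
import cv2,numpy as np
a=cv2.imread('pics/top0.png');b=cv2.imread('pics/sc0.png')
def c(im,x,y,w,h,s): return cv2.resize(im[y:y+h,x:x+w],None,fx=s,fy=s,interpolation=cv2.INTER_CUBIC)
o=np.zeros((600,800,3),np.uint8)
o[:280,:400]=c(a,160,175,80,56+0,5)[:280] if 0 else c(a,160,185,80,56+0,5)
o[:280,400:800]=0
x=c(a,310,200,112,64,5); o[280:600,:560]=x
o[:280,410:760]=c(b,320,180,100,80,3.5)
x=c(b,165,240,100,90,2.3);o[300:300+x.shape[0],565:565+x.shape[1]]=x
cv2.imwrite('pics/crop0.png',o)
E
```

```text
(no output)
```

View pics/crop0.png

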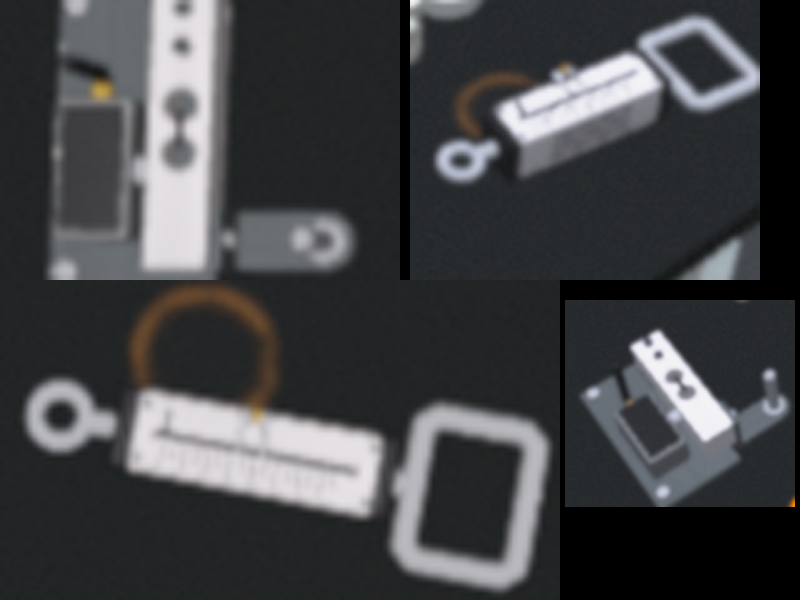

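```bash
python3 - <<'E'
from h import *
m=vision.camera_model('top');n=vision.camera_model('scene')
for k,u,v in [('eye',(322,227.2),(334.9,225.7)),('pin',(220.4,233),(253.7,272.6)),('collar',(225.6,233),(255.9,285.7)),('bar',(415,245),(412,193.4))]:
    P=tri([(m,u),(n,v)]);print(k,P.round(1),(proj(m,P)-u).round(1),(proj(n,P)-v).round(1))
print('eye18',atz(m,(322,227.2),18),'bar18',atz(m,(415,245),18),'pin57',atz(m,(220.4,233),57),'coll',atz(m,(225.6,233),11))
# fixture dir from beam side top edges z? left edge
p=atz(m,(160+150/5,185),50);q=atz(m,(160+143/5,185+270/5),50);print('beam',(p-q)/np.linalg.norm(p-q))
print('eye rays',atz(n,(334.9,225.7),18), atz(n,(253.7,272.6),57))
from scipy.spatial.transform import Rotation as R
o=r.get_obs();print(R.from_rotvec(o['ee_rot']).as_matrix().round(3)); print(r.grip_point_offset)
for nm in ['weight','w']: pass
w=vision.camera_model('wrist');T=np.linalg.inv(w['camera_from_world']);print(T.round(3),w['fx'])
E
```

```text
eye [500.   72.4  16.9] [-0.1 -0.1] [0.1 0. ]
pin [481.6 289.6  51.5] [-0.3 -0.3] [0.5 0.1]
collar [483.1 288.4   5.7] [-0.3 -0.3] [0.5 0.1]
bar [ 464.9 -133.    18.1] [0.2 0.2] [-0.3 -0. ]
eye18 [499.76721838  72.21325189  18.        ] bar18 [ 465.38208641 -132.57270509   18.        ] pin57 [480.84116397 287.66468786  57.        ] coll [482.29406303 286.47805577  11.        ]
beam [0.99971919 0.02369697 0.        ]
eye rays [499.4737051   73.28457192  18.        ] [478.58217623 291.97839656  57.        ]
[[ 0.962  0.271 -0.   ]
 [ 0.271 -0.962  0.002]
 [ 0.    -0.002 -1.   ]]
-18.700000000000003
[[ 2.71000e-01  9.10000e-01  3.15000e-01  2.50322e+02]
 [-9.62000e-01  2.57000e-01  8.70000e-02 -5.77439e+02]
 [-2.00000e-03 -3.27000e-01  9.45000e-01  3.72253e+02]
 [ 0.00000e+00  0.00000e+00  0.00000e+00  1.00000e+00]] 279.1346495218128
```

Triangulation gives the eye at (500, 72, 17), the bar at (465, -133, 18) and the pin at about (481.5, 289). I'll move above the dynamometer for a close look.

```bash
python3 -m crank '85 40 -41 0 -6.5; 85 75 -78 0 -13;85 105 -110 0 -20;85 135 -140 0 -26;85 165 -170 0 -33;85 195 -201 0 -39;85 223 -230 0 -46;85 252 -260 0 -52;85 280 -289 0 -58;85 310 -320 0 -64.6'; python3 - <<'E'
from h import *
from scipy.spatial.transform import Rotation as R
o=r.get_obs();print(o['eef_pos'],R.from_rotvec(o['ee_rot']).as_matrix().round(3)[:,:2])
E
```

```text
t: 0.93
eef_pos: [367.6, -232.8, 210.9]
ee_rot: [-2.396, -2.032, -0.0]
force: [0.4, -0.2, 0.2]
gripper_width: 84.8
[ 367.6047701  -232.80966198  210.85460518] [[ 0.163  0.987]
 [ 0.987 -0.163]
 [ 0.    -0.   ]]
```

```bash
python3 -m crank '85 33 11 0 0;85 66 23 0 0;85 99 34 0 0;85 132 45 0 0; 85 165 57 0 0;85 190 66 0 0;85 206 71 0 0;85 206 71 0 0;85 206 71 0 0'; python3 - <<'E'
from h import *
o=r.get_obs();print(o['eef_pos'])
im,m=cap('wrist','w1.png')
np.save('w1.npy',m['camera_from_world'])
cv2.imwrite('pics/w1b.png',cv2.resize(im[:,:,::-1],(800,500),interpolation=cv2.INTER_CUBIC))
# predicted px
for P in [(500,72.3,18),(485.5,-12.5,36),(465,-132.8,18)]: print(proj(m,P)*1.25)
print(np.linalg.inv(m['camera_from_world'])[:3].round(3), m['cx'],m['cy'])
E
```

```text
t: 1.68
eef_pos: [471.6, -43.1, 210.6]
ee_rot: [-2.398, -2.029, 0.002]
force: [-0.1, 0.2, -0.8]
gripper_width: 84.9
[471.62085589 -43.11027878 210.60463645]
[405.19130595  89.33204023]
[404.53883592 185.30570968]
[402.8629391 291.707464 ]
[[ 9.86000e-01  1.56000e-01  5.50000e-02  4.85393e+02]
 [-1.65000e-01  9.32000e-01  3.23000e-01  4.09540e+01]
 [-1.00000e-03 -3.28000e-01  9.45000e-01  3.72835e+02]] 315.94421652321745 198.6882769371056
```

View pics/w1b.png

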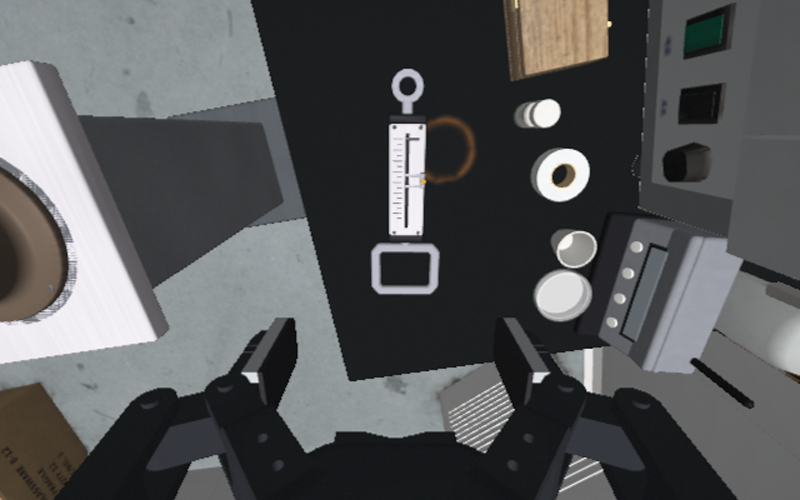

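The picture shows the dynamometer aligned with the jaws. The eye is at (408,86), about 2 mm in +x from my estimate. The marker is at row 181 (tube y about -2), and the thread loop is on the +x flank between eye and marker, so I'll grip on the handle side of it.

```bash
python3 -m crank '85 0 0 0 0;85 0 0 0 0;85 0 0 0 0'
```

```text
t: 1.98
eef_pos: [471.5, -44.6, 211.0]
ee_rot: [-2.402, -2.025, 0.0]
force: [-0.4, -0.9, 0.4]
gripper_width: 85.4
```

```bash
python3 -m crank '85 7 5 35 0;85 13.8 10.1 70 0;85 13.8 10.1 105 0;85 13.8 10.1 135 0;85 13.8 10.1 160 0;85 13.8 10.1 180 0;85 13.8 10.1 195 0;85 13.8 10.1 203 0;85 13.8 10.1 206 0;85 13.8 10.1 206 0'; python3 - <<'E'
from h import *
print(r.get_obs()['eef_pos'])
im,m=cap('wrist','w2.png')
cv2.imwrite('pics/w2b.png',cv2.resize(im[:,:,::-1],(800,500),interpolation=cv2.INTER_CUBIC))
E
```

```text
t: 2.82
eef_pos: [484.0, -32.2, 4.8]
ee_rot: [-2.401, -2.025, 0.001]
force: [-0.4, -0.0, 0.7]
gripper_width: 85.0
[483.96853183 -32.1505891    4.79433769]
```

View pics/w2b.png

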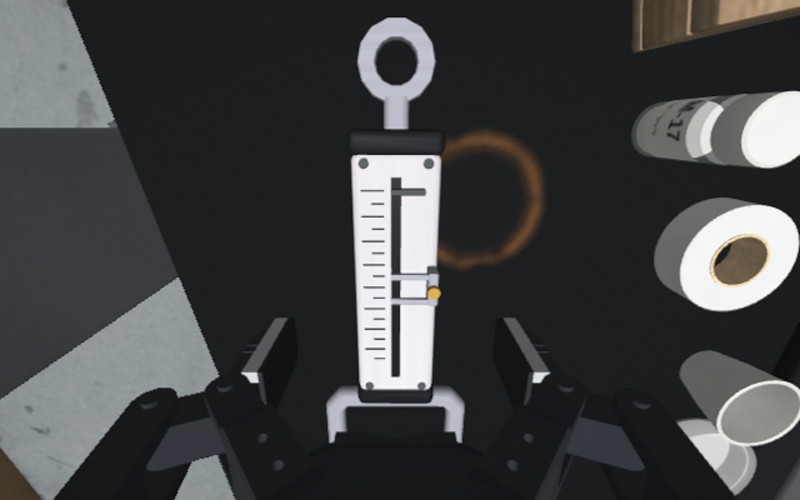

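The jaws are centred on the tube and behind the marker (prongs at rows 277/300, pointer at 191). The brown loop is just a stain on the bench. I'll close the gripper.

```bash
python3 -m crank '60 0 0 0 0;34 0 0 0 0;30 0 0 0 0;30 0 0 0 0;30 0 0 0 0;30 0 0 0 0;30 0 0 0 0;30 0 0 0 0;30 0 0 0 0;30 0 0 0 0' 60; python3 -m crank '30 0 0 -4 0;30 0 0 -10 0;30 0 0 -18 0;30 0 0 -28 0;30 0 0 -38 0;30 0 0 -48 0;30 0 0 -56 0;30 0 0 -60 0;30 0 0 -60 0;30 0 0 -60 0';  python3 - <<'E'
from h import *
print(r.get_obs()['eef_pos'])
im,m=cap('wrist','w3.png'); np.save('w3.npy',m['camera_from_world'])
cv2.imwrite('pics/w3b.png',cv2.resize(im[:,:,::-1],(800,500),interpolation=cv2.INTER_CUBIC))
print(m['fx'],m['cx'],m['cy'])
E
```

```text
t: 3.7
eef_pos: [485.0, -31.9, 6.1]
ee_rot: [2.4, 2.026, 0.001]
force: [-1.1, 0.4, 6.1]
gripper_width: 32.1
t: 4.53
eef_pos: [484.4, -31.8, 65.5]
ee_rot: [2.4, 2.026, 0.001]
force: [-0.5, 0.1, -4.7]
gripper_width: 32.3
[484.4083527  -31.82990754  65.45582874]
279.1346495218128 315.94421652321745 198.6882769371056
```

View pics/w3b.png

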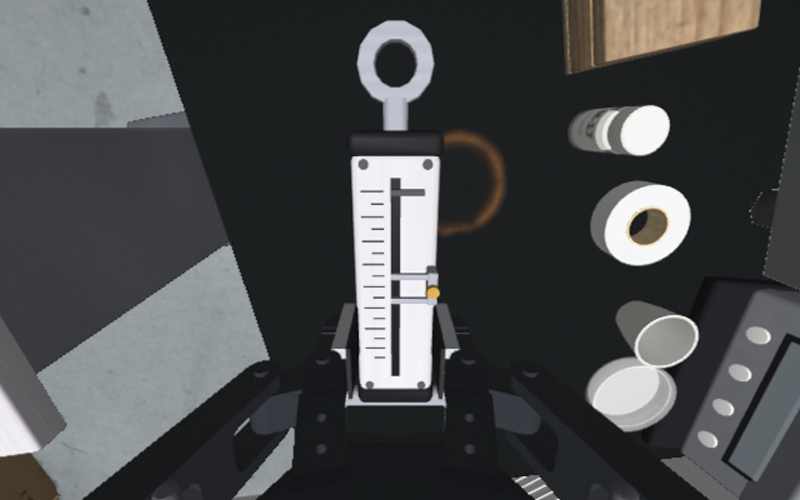

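The dynamometer is held level; the eye is at (395.5,63) and shifted only about 2 px after the lift. I'll carry it to about 45 mm short of the pin.

```bash
python3 -m crank '30 8 -1 -3 -0.5;30 25 -4 -6 -2;30 45 -7 -6 -3.5;30 66 -11 -6 -5;30 90 -15 -6 -6.5;30 115 -19 -6 -8;30 138 -23 -6 -9.5;30 155 -25.5 -6 -10.5;30 162 -27 -6 -11;30 165 -27.2 -6 -11';python3 -m crank '30 0 0 0 0;30 0 0 0 0;30 0 0 0 0';  python3 - <<'E'
from h import *
print(r.get_obs()['eef_pos'])
im,m=cap('wrist','w4.png'); np.save('w4.npy',m['camera_from_world'])
cv2.imwrite('pics/w4b.png',cv2.resize(im[:240,:,::-1],None,fx=1.25,fy=1.25,interpolation=cv2.INTER_CUBIC))
w3=dict(m);w3['camera_from_world']=np.load('w3.npy'); print('eye w3',atz(w3,(316.4,50.4),78))
print([proj(m,P)*1.25 for P in [(481.5,289,57),(481.5,289,11)]])
E
```

```text
t: 5.42
eef_pos: [484.4, 136.8, 70.6]
ee_rot: [-2.192, -2.25, 0.001]
force: [0.2, -1.4, -3.8]
gripper_width: 32.0
t: 5.67
eef_pos: [484.9, 134.5, 70.9]
ee_rot: [-2.196, -2.246, 0.001]
force: [-0.9, 0.1, -4.5]
gripper_width: 31.8
[484.92153558 134.54438514  70.90482952]
eye w3 [502.34440177  75.16245966  78.        ]
[array([395.8617979 , -50.68489824]), array([395.66812281,  -9.35866165])]
```

View pics/w4b.png

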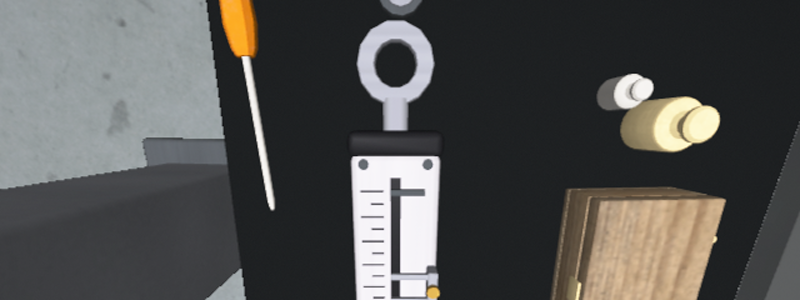

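```bash
python3 -m crank '30 6 1 0 0;30 14 2 0 0;30 22 3 0 0;30 28 3 0 0;30 32 3 0 0;30 32 3 0 0;30 32 3 0 0;30 32 3 0 0';  python3 - <<'E'
from h import *
o=r.get_obs();print(o['eef_pos'],o['ee_rot'])
im,m=cap('wrist','w5.png'); np.save('w5.npy',m['camera_from_world'])
cv2.imwrite('pics/w5b.png',cv2.resize(im[:110,230:410,::-1],None,fx=4.4,fy=4.4,interpolation=cv2.INTER_CUBIC))
print([proj(m,P) for P in [(481.5,289,57),(486,289,57),(481.5,289,11)]])
im,m=cap('top','top5.png');im,m=cap('scene','sc5.png')
E
```

```text
t: 6.38
eef_pos: [487.1, 167.5, 71.0]
ee_rot: [-2.195, -2.248, 0.001]
force: [0.5, 0.0, -3.2]
gripper_width: 32.2
[487.12632115 167.48786824  70.97427286] [-2.19469139e+00 -2.24786786e+00  7.51661630e-04]
[array([311.62592321,  32.41656249]), array([319.74759105,  32.63843516]), array([312.57346793,  47.66088618])]
```

View pics/w5b.png

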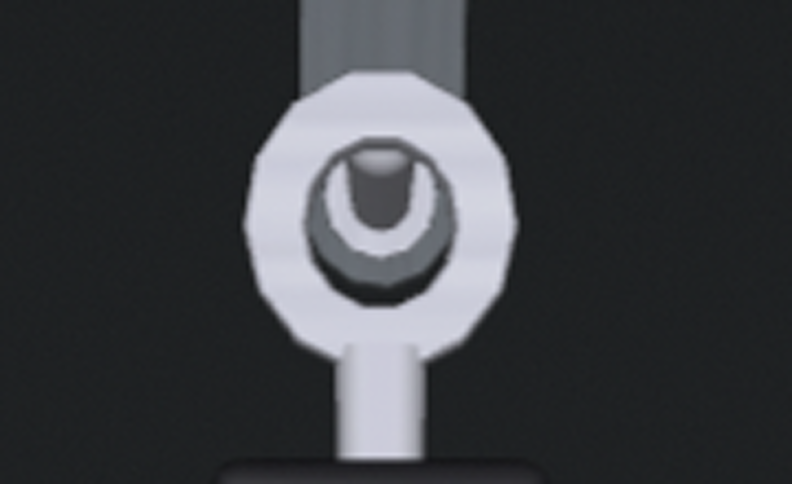

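```bash
python3 - <<'E'
from h import *
m=vision.camera_model('wrist');m['camera_from_world']=np.load('w5.npy')
f=lambda x,y:(230+x/4.4,y/4.4)
print('collar front z11',atz(m,f(381,258),11),'+9 y')
print('pin base front z11',atz(m,f(381,229),11),'+5 y')
print('pin top dome front z~55',atz(m,f(378,174),55),'+5 y')
for z in (80,83,86): print('ring',z,atz(m,f(381.5,70),z),atz(m,f(381.5,362),z),atz(m,f(246,216),z),atz(m,f(517,216),z))
for z in (80,83,86): print('hole',z,atz(m,f(381.5,137),z)[1],atz(m,f(381.5,306),z)[1])
E
```

```text
collar front z11 [484.52332596 282.04939694  11.        ] +9 y
pin base front z11 [484.41862416 286.2837566   11.        ] +5 y
pin top dome front z~55 [483.94587376 285.94148321  55.        ] +5 y
ring 80 [484.20032451 291.17800195  80.        ] [484.92249309 262.12879271  80.        ] [469.46381379 276.79676815  80.        ] [499.6339003  277.51986218  80.        ]
ring 83 [484.21132039 290.42498945  83.        ] [484.91935091 261.94448322  83.        ] [469.7633097  276.32530035  83.        ] [499.34274954 277.03423821  83.        ]
ring 86 [484.22231626 289.67197695  86.        ] [484.91620873 261.76017373  86.        ] [470.06280561 275.85383256  86.        ] [499.05159878 276.54861423  86.        ]
hole 80 284.8630939768736 268.0197802176914
hole 83 284.2337098771362 267.7201415182712
hole 86 283.60432577739886 267.42050281885093
```

Looking through the eye, I see the pin and collar concentric in x. In y the eye centre is at 276.5 and the pin at 291, so I'll advance 14.5 mm and descend part way.

```bash
python3 -m crank '30 4 0 0 0;30 9 0 0 0;30 13 0 0 0;30 14.5 0 0 0;30 14.5 0 3 0;30 14.5 0 8 0;30 14.5 0 14 0; 30 14.5 0 18 0;30 14.5 0 18 0;30 14.5 0 18 0';  python3 - <<'E'
from h import *
o=r.get_obs();print(o['eef_pos'],o['ee_rot'])
im,m=cap('wrist','w6.png'); np.save('w6.npy',m['camera_from_world'])
cv2.imwrite('pics/w6b.png',cv2.resize(im[:110,230:410,::-1],None,fx=4.4,fy=4.4,interpolation=cv2.INTER_CUBIC))
E
```

```text
t: 7.37
eef_pos: [486.3, 181.7, 52.3]
ee_rot: [-2.195, -2.247, 0.002]
force: [1.3, 0.5, -3.0]
gripper_width: 32.2
[486.33692496 181.69181429  52.30829701] [-2.19486183 -2.24657296  0.00226828]
```

View pics/w6b.png

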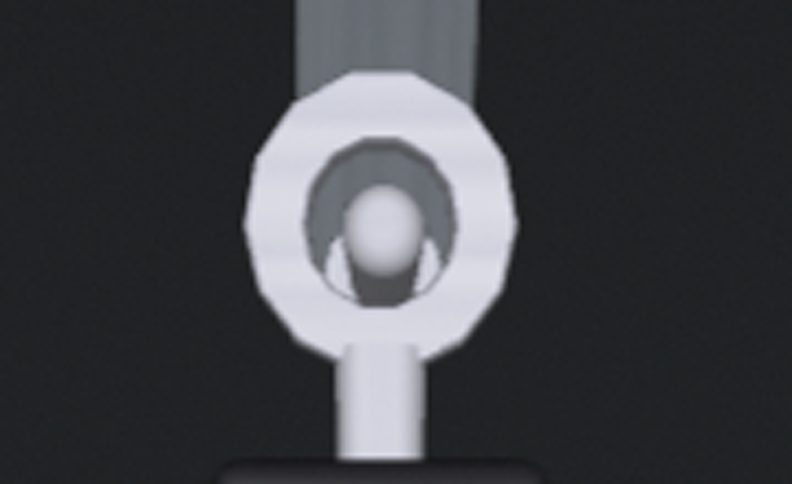

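The pin dome is centred in the hole to within about 0.5 mm, so I'll lower the rest of the way.

```bash
python3 -m crank '30 0 0 4 0;30 0 0 9 0;30 0 0 14 0;30 0 0 19 0;30 0 0 24 0;30 0 0 29 0;30 0 0 33 0;30 0 0 36 0;30 0 0 36 0';python3 -m crank '30 0 0 3 0;30 0 0 5 0;30 0 0 7 0;30 0 0 8.5 0;30 0 0 8.5 0;30 0 0 8.5 0'; python3 -c "
from h import *
print(r.get_obs()['eef_pos'],r.get_obs()['force'])"
```

```text
t: 8.17
eef_pos: [486.3, 181.8, 16.2]
ee_rot: [-2.195, -2.247, 0.002]
force: [-0.0, -0.0, -4.5]
gripper_width: 32.4
t: 8.67
eef_pos: [487.0, 182.0, 8.5]
ee_rot: [-2.195, -2.247, 0.0]
force: [0.1, 0.0, -2.8]
gripper_width: 32.2
[486.96037822 181.96808363   8.52888421] [ 0.06874479  0.02987356 -2.7966933 ]
```

```bash
python3 -m crank '30 0 0 1 0;30 0 0 2 0;30 0 0 2 0;30 0 0 2 0;40 0 0 2 0;55 0 0 2 0;70 0 0 2 0;80 0 0 2 0;80 0 0 2 0;80 0 0 2 0'; python3 -m crank '80 0 0 -5 0;80 0 0 -15 0;80 0 0 -30 0;80 0 0 -50 0;80 0 0 -75 0;80 0 0 -105 0;80 0 0 -130 0;80 0 0 -140 0;80 0 0 -140 0;80 0 0 -140 0'; python3 - <<'E'
from h import *
o=r.get_obs();print(o['eef_pos'],o['ee_rot'])
im,m=cap('wrist','w7.png'); np.save('w7.npy',m['camera_from_world'])
cv2.imwrite('pics/w7b.png',cv2.resize(im[:300,180:480,::-1],(600,600),interpolation=cv2.INTER_CUBIC))
E
```

```text
t: 9.5
eef_pos: [487.3, 182.1, 6.8]
ee_rot: [2.195, 2.247, 0.001]
force: [-0.1, 0.8, 0.6]
gripper_width: 80.1
t: 10.33
eef_pos: [487.1, 182.0, 146.9]
ee_rot: [2.195, 2.247, 0.001]
force: [-0.3, 0.3, -0.2]
gripper_width: 80.3
[487.08568269 182.01860475 146.89935788] [2.19488087e+00 2.24696061e+00 1.49385476e-03]
```

View pics/w7b.png

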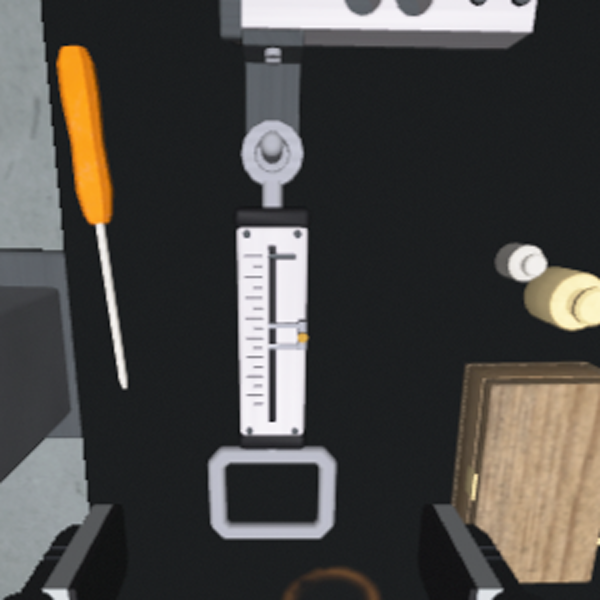

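```bash
python3 - <<'E'
from h import *
m=vision.camera_model('wrist');m['camera_from_world']=np.load('w7.npy')
f=lambda x,y:(180+x/2,y/2)
for k,p,z in [('bar',(272,530),18),('eye',(272,152),21),('pointer',(285,256.5),40),('pr1',(285,325),43),('pr2',(285,346),43),('mid43',(285,335.5),43),('mid40',(285,335.5),40),('cap',(272,448),18),('inL',(228,528),18),('inR',(318,528),18)]: print(k,atz(m,f(*p),z).round(1))
E
```

```text
bar [489.3  82.   18. ]
eye [484.4 290.5  21. ]
pointer [491.6 244.   40. ]
pr1 [492.5 212.1  43. ]
pr2 [492.8 201.7  43. ]
mid43 [492.7 207.   43. ]
mid40 [492.8 206.3  40. ]
cap [488.1 135.8  18. ]
inL [462.9  82.7  18. ]
inR [516.9  84.   18. ]
```

The eye is on the pin and the tube is in line. The pointer is at y=244 and the mark's middle at about 206.5, so the travel is roughly 37.5 mm. Next I'll go over the handle bar at (489.4, 82), turning 90°.

```bash
python3 -m crank '70 -10 0 0 6;60 -25 0 0 13;50 -42 0 0 20;40 -60 0 0 27;34 -76 0 0 34;34 -90 0 0 41;34 -97 0 0 48;34 -100 0 0 55;34 -100 0 0 62;34 -100 0 0 69'; python3 -m crank '34 0 0 0 7;34 0 0 0 14;34 0 0 0 21;34 0 0 0 21;34 0 0 0 21;34 0 0 0 21;'; python3 - <<'E'
from h import *
from scipy.spatial.transform import Rotation as R
o=r.get_obs();print(o['eef_pos'],R.from_rotvec(o['ee_rot']).as_matrix().round(4))
im,m=cap('wrist','w8.png'); np.save('w8.npy',m['camera_from_world'])
cv2.imwrite('pics/w8b.png',im[:,:,::-1])
for P in [(489.4,82,18),(486,244,40),(487,207,43)]: print(proj(m,P))
E
```

```text
t: 11.22
eef_pos: [487.3, 81.4, 143.9]
ee_rot: [-3.084, -0.598, 0.008]
force: [0.3, 0.4, -0.3]
gripper_width: 34.2
t: 11.72
eef_pos: [488.3, 81.9, 145.2]
ee_rot: [3.141, 0.041, -0.004]
force: [-0.6, -0.7, -0.2]
gripper_width: 33.9
[488.29244938  81.93515482 145.21227629] [[ 9.997e-01  2.610e-02 -2.700e-03]
 [ 2.610e-02 -9.997e-01 -2.000e-04]
 [-2.700e-03  2.000e-04 -1.000e+00]]
[316.52123616 183.35046407]
[154.75024925 188.67848264]
[190.44835494 189.53246922]
```

View pics/w8b.png

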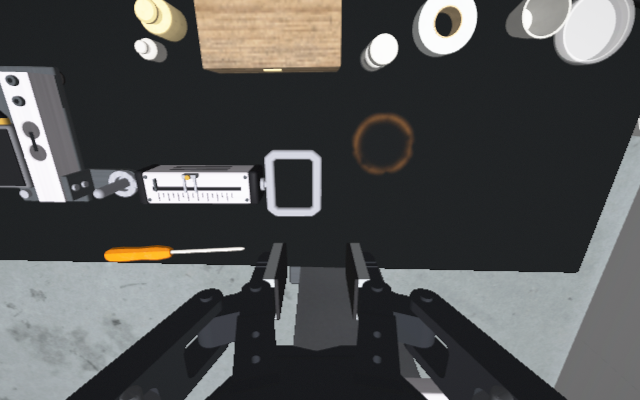

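The bar's column at about 316.5 matches the prediction and the jaws' midplane. I'll descend and grip.

```bash
python3 -m crank '34 1 0 30 0;34 1 0 60 0;34 1 0 85 0;34 1 0 105 0;34 1 0 120 0;34 1 0 130 0;34 1 0 136 0;34 1 0 140 0;34 1 0 141 0;34 1 0 141 0';python3 -m crank '34 0 0 0 0;25 0 0 0 0;15 0 0 0 0;8 0 0 0 0;5 0 0 0 0;5 0 0 0 0;5 0 0 0 0;5 0 0 0 0;5 0 0 0 0;5 0 0 0 0' 60; python3 - <<'E'
from h import *
o=r.get_obs();print(o['eef_pos'],o['force'])
im,m=cap('wrist','w9.png'); np.save('w9.npy',m['camera_from_world']);cap('scene','sc9.png')
cv2.imwrite('pics/w9b.png',im[100:330,:,::-1])
E
```

```text
t: 12.6
eef_pos: [491.0, 82.1, 6.0]
ee_rot: [-3.141, -0.037, -0.002]
force: [0.3, -0.9, 0.3]
gripper_width: 33.7
t: 13.43
eef_pos: [490.3, 82.0, 5.5]
ee_rot: [-3.141, -0.037, 0.0]
force: [-0.0, 0.6, 0.8]
gripper_width: 5.0
[490.29046498  82.0430518    5.53012305] [-0.00339243  0.57342816  0.7817715 ]
```

View pics/w9b.png

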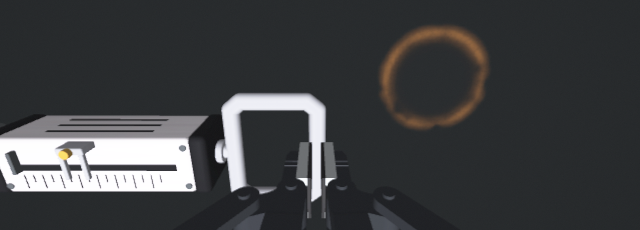

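```bash
python3 -m crank '0 0 0 0 0;0 0 0 0 0;0 0 0 0 0;0 0 0 0 0'; python3 - <<'E'
from h import *
im=cv2.imread('pics/w9.png');sc=cv2.imread('pics/sc9.png')
a=cv2.resize(im[190:330,250:390],(600,600),interpolation=cv2.INTER_CUBIC)
m=vision.camera_model('scene');p=proj(m,(490,82,18)).astype(int);print(p)
b=cv2.resize(sc[p[1]-60:p[1]+30,p[0]-20:p[0]+10][:, :],(200,600),interpolation=cv2.INTER_CUBIC)
cv2.imwrite('pics/c9.png',np.hstack([a,b]))
E
```

```text
t: 13.87
eef_pos: [490.4, 82.0, 5.6]
ee_rot: [-3.141, -0.037, -0.0]
force: [0.8, 0.3, 0.4]
gripper_width: -0.1
[334 230]
```

The gripper closed to 0, so the bar was not caught. I have no more pictures to view, so I'll find out why with numbers.

```bash
python3 - <<'E'
from h import *
im,m=cap('wrist','w10.png');m0=dict(m)
print('cam',np.linalg.inv(m['camera_from_world'])[:3].round(3))
for P in [(490.3,82,5.5),(490.3,82,24),(517,82,18),(462,82,18),(490,82,18),(517,132,18)]: print(P,proj(m,P).round(1))
g=cv2.cvtColor(im,cv2.COLOR_RGB2GRAY)
for row in range(190,300,6): print(row,' '.join('%3d'%v for v in g[row,210:350:4]))
E
```

```text
cam [[ 2.30000e-02  9.45000e-01  3.27000e-01  5.74334e+02]
 [-1.00000e+00  2.20000e-02  8.00000e-03  8.47970e+01]
 [ 0.00000e+00 -3.27000e-01  9.45000e-01  1.67860e+02]]
(490.3, 82, 5.5) [317.1 239.4]
(490.3, 82, 24) [317.3 254.1]
(517, 82, 18) [318.4 207.9]
(462, 82, 18) [316.1 288.3]
(490, 82, 18) [317.2 249.5]
(517, 132, 18) [231.2 206. ]
190  42  43  43  44  43  42  43  42  42  42  43  43  42  42  42  43  43  42  43  43  43  43  43  43  44  43  43  43  43  43  43  43  43  43  43
196  43  42  42  43  43  42 174 201 200 200 201 201 201 201 201 200 201 201 201 200 200 201 201 201 200 175  68  42  43  43  43  43  43  42  42
202  43  42  42  43 143 223 238 239 239 238 239 239 239 238 239 239 239 239 239 239 239 239 239 239 239 237 221 173  55  42  43  43  43  43  42
208  43  43  42 187 236 238 239 240 236 236 235 235 236 236 236 236 236 236 235 236 236 236 236 236 239 239 238 236 214  55  42  42  43  43  43
214  42  32  31 184 238 239 228 154  43  43  43  43  42  43  43  43  43  43  42  42  42  43  42  43  43 219 240 238 228  57  43  43  42  42  42
220  24  23  23  93 239 239 231 165 
[... 1279 characters left out ...]
  42 229 237 238 200  54  42  43  44  42  43  43  42  43  42  43  35  34  34 102 112 112  28  29 112 111  92  34  34  35  42
280  34  24  42  42  43 191 238 239 211  78  44  42  42  42  43  42  42  43  43  40  34  34  33  34 125 253  85  86 253 119  33  35  34  34  42
286  39  37  42  42  42 137 238 239 220 125  77  40  63  63  53  54  54  53  45  34  33  39  34  47  33  34  85  86  34  35  52  33  33  34  35
292  42  43  43  42  42  42 238  98  34  33  35  32  33  33 174 200 112  33  33  34  33  33  34  35  34  35  86  86  35  34  34  34  34  34  33
298  43  43  42  42  41  34  34  34  33  76  81  54  35  33  33  35  34  34  34  34  34  34  33  33  34  35  85  86  38  34  35  34  34  34  33
```

Fingertip image geometry suggests the tips are above the bar (top at z about 23). I'll open, go lower while watching the contact force, and close again.

```bash
python3 -m crank '34 0 0 0 0;34 0 0 0 0;34 0 0 0 0;34 0 0 0 0;34 0 0 2 0;34 0 0 4 0;34 0 0 4 0;34 0 0 4 0;34 0 0 4 0' 40; python3 -m crank '20 0 0 0 0;10 0 0 0 0;4 0 0 0 0;2 0 0 0 0;2 0 0 0 0;2 0 0 0 0;2 0 0 0 0;2 0 0 0 0'
```

```text
t: 14.67
eef_pos: [490.3, 82.0, 1.5]
ee_rot: [-3.141, -0.037, 0.0]
force: [0.1, -1.5, -0.6]
gripper_width: 33.8
t: 15.33
eef_pos: [490.7, 81.9, 1.8]
ee_rot: [3.141, 0.037, 0.001]
force: [-0.6, -2.1, 2.8]
gripper_width: 1.9
```

```bash
python3 - <<'E'
from h import *
im,m=cap('wrist','w11.png')
g=cv2.cvtColor(im,cv2.COLOR_RGB2GRAY)
for row in list(range(190,262,6)): print(row,' '.join('%3d'%v for v in g[row,222:350:4]))
# stereo of D inner corners with scene camera: outline extents of bright pixels in the scene
s,n=cap('scene','sc11.png')
p=proj(n,(490,107,18)).round(1);print('scene D centre pred',p, [proj(n,P).round(1) for P in [(517,82,18),(462,82,18),(490,82,18),(490,82,5)]])
gs=cv2.cvtColor(s,cv2.COLOR_RGB2GRAY)
for row in range(206,252,2): print(row,' '.join('%3d'%v for v in gs[row,300:376:2]))
E
```

```text
190  43  42  44  43  44  42  43  42  43  42  43  43  44  41  43  44  43  42  43  43  43  43  43  43  42  43  43  42  43  43  42  44
196  43  43  43 113 132 132 133 134 137 138 138 139 139 140 141 141 142 142 143 144 145 143  86  43  43  43  44  42  42  42  43  43
202  44 115 217 235 235 235 236 236 236 236 235 236 236 236 236 236 237 237 237 237 237 236 224 182  86  44  43  43  44  42  42  43
208 204 234 239 238 239 239 239 239 239 239 239 239 239 239 239 239 239 239 239 239 239 239 238 237 222 175  43  43  42  42  43  44
214 239 238 239 235 191  43  43  44  43  42  43  41  43  43  43  43  43  42  43  43  43 207 239 239 238 225  44  43  43  43  43  43
220 238 238 238 202  74  42  43  44  42  43  43  42  43  44  42  42  42  43  43  43  43  43 223 239 239 225  43  43  43  43  43  43
226 233 238 240 212  98  43  44  42  43  44  43  42  43  43  43  44  43  43  44  42  43  42 223 240 239 224  44  42  43  42  43  43
232 226 238 240 221 126  42  43  44  44  44  42  42  43  43  43  43  43  44  43  43  44  43 222 240 239 224  43  43  42  43  42  43
238 176 238 239 227 148  42  42  43  43  42 
[... 3498 characters left out ...]
 134 185 197 173 100  42  42  41  43  42  42  42  42  41  41  43  42  40  39
244 242 241 230 183 226 242 229 119  71 138 191 168 101  46  43  42  58 106 173 197 188 154 100  52  41  41  42  43  42  43  41  40  40  43  43  43  42  43
246 236 204 179 227 241 242 238 193 113  71 161 198 179 105  57  76 144 190 198 174 128  76  44  39  39  41  41  42  40  41  40  43  41  43  40  41  42  43
248 168 199 233 240 242 242 238 210 113  44 101 166 198 184 149 173 196 186 153  98  57  45  40  41  43  41  40  41  42  41  42  41  40  41  40  42  40  41
250 216 235 238 240 240 229 181 136  83  34  46  99 164 194 198 195 172 126  72  44  42  43  40  40  41  41  42  42  42  41  42  40  41  42  40  42  41  40
```

Both cameras put the fingertips about 20 mm above the reported TCP, at or over the top of the bar. I'll go lower in small steps, watching the force.

```bash
python3 -m crank '34 0 0 0 0;34 0 0 0 0;34 0 0 0 0;34 0 0 0 0;34 0 0 1 0;34 0 0 2 0;34 0 0 3 0;34 0 0 3 0' 40; python3 -m crank '34 0 0 1 0;34 0 0 2 0;34 0 0 3 0;34 0 0 3 0'
```

```text
t: 16.1
eef_pos: [490.0, 82.1, -1.8]
ee_rot: [-3.141, -0.037, 0.001]
force: [-0.1, -0.4, -0.1]
gripper_width: 34.1
t: 16.43
eef_pos: [490.1, 82.0, -4.7]
ee_rot: [3.141, 0.037, -0.001]
force: [-0.8, 0.5, 0.1]
gripper_width: 33.9
```

```bash
python3 -m crank '34 0 0 1 0;34 0 0 2 0;34 0 0 3 0;34 0 0 3 0'; python3 -m crank '34 0 0 1 0;34 0 0 2 0;34 0 0 3 0;34 0 0 3 0';python3 -m crank '20 0 0 0 0;10 0 0 0 0;4 0 0 0 0;2 0 0 0 0;2 0 0 0 0;2 0 0 0 0;2 0 0 0 0;2 0 0 0 0' 40
```

```text
t: 16.77
eef_pos: [490.1, 82.0, -7.7]
ee_rot: [3.141, 0.037, -0.001]
force: [-0.0, 0.3, -0.1]
gripper_width: 34.2
t: 17.1
eef_pos: [490.1, 82.0, -10.7]
ee_rot: [3.141, 0.037, -0.001]
force: [0.2, 0.2, -0.2]
gripper_width: 33.8
t: 17.77
eef_pos: [490.4, 82.0, -10.3]
ee_rot: [3.141, 0.037, 0.0]
force: [-0.7, -1.8, -0.2]
gripper_width: 8.3
```

Width is 8.3 mm, so the bar is caught. I'll draw out 25 mm gently first, then measure.

```bash
python3 -m crank '2 0 2 0 0;2 0 5 0 0;2 0 8 0 0;2 0 11 0 0;2 0 14 0 0;2 0 17 0 0;2 0 20 0 0;2 0 23 0 0;2 0 25 0 0;2 0 25 0 0' 60; python3 - <<'E'
from h import *
im,m=cap('wrist','w12.png');g=cv2.cvtColor(im,cv2.COLOR_RGB2GRAY)
c=m['camera_from_world']
for P in [(485.4,244-22,40),(486,207,43),(484.4,290,21),(495,207,43),(477,207,43)]: print(P,proj(m,P).round(1))
im2=cv2.imread('pics/w9.png',0)
for row in range(215,300,5): print(row,' '.join('%3d'%v for v in g[row,0:130:3]))
E
```

```text
t: 18.6
eef_pos: [491.1, 57.3, -10.4]
ee_rot: [-3.14, -0.035, -0.0]
force: [0.2, 6.0, 0.4]
gripper_width: 6.9
(485.4, 222, 40) [-25.9 291.8]
(486, 207, 43) [ -1.6 295.4]
(484.4, 290, 21) [-110.8  268.5]
(495, 207, 43) [ -8.5 279.1]
(477, 207, 43) [  4.9 311. ]
215  44  44  45  44  43  43  44  44  43  43  43  44  44  44  45  44  44  44  44  45  45  44  45  45  45  46  44  45  44  44  45  43  45  45  46  45  45  45  45  45  45  45  45  45
220  43  43  43  43  45  44  43  43  44  44  44  43  43  44  44  44  45  44  44  44  44  44  44  44  45  44  45  45  44  44  45  45  44  45  44  44  45  45  45  45  45  44  44  45
225  43  44  44  44  44  44  43  43  44  44  44  44  44  44  44  44  44  45  44  44  44  44  45  45  45  45  45  44  45  44  44  45  45  44  44  44  45  46  44  45  45  44  45  45
230 135 134 135  95  94  94  95  95  94  94  96  95  95  95  95  95  96  95  96  95  97  95  96  96  96  97  80  80  80  80  80  81  81  80  81  81  81  80 119 142 142 141 141 141
235 133 134 134 134 134 134 134 135 135 135 135 135 135 135 136 136 136 136 137 136 136 137 136 137 137 138 138 138 139
[... 1520 characters left out ...]
 249 255 255 255 255 255 255 255 255 255 255 255 255 255 255 255 255 255 255 255 255 255 255 255 255 255 255 255 255 255 255 255 255 255 255 255 255 255 255 254
285  53 114 242 166  99  54  54  54  54  54  55  53  54  54  54  55  55  54  55  55  54  55  54  55  55  55  54  55  55  55  55  55  55  55  55  55  56  55  51 255 255 255 255 255
290 254 254 247 240 118 105 254 254 254 254 254 254 254 254 254 254 254 254 254 254 254 254 254 254 254 254 254 254 254 254 254 254 254 254 254 254 254 254 254 255 255 255 255 255
295 252 255 254 244 233 100  85 255 255 231 254 255 255 246 255 255  78 255 255 231 255 255 255 248 255 255  80 255 255 233 255 255 255 249 255 255 255 255 255 255 255 255 255 255
```

```bash
python3 - <<'E'
from h import *
m=vision.camera_model('wrist')
im=cv2.imread('pics/w12.png',0)
for row in (278,280,282,288,290,292): print(row,im[row,0:26])
for row in (285,284,286): print(row,im[row,104:124])
for z in (41,43,45): print(z,[atz(m,p,z).round(1)[:2] for p in [(4.5,280),(8,290)]])
print('slot end',atz(m,(114.5,285),36)[:2])
m7=dict(m);m7['camera_from_world']=np.load('w7.npy')
a=cv2.imread('pics/w7.png',0)
for col in (315,316,317): print(col,a[204:216,col])
print([atz(m7,(316,v),36)[:2].round(1) for v in (210,211)])
# prong/pointer profile in w7 along col 322 (crop 285)
for col in (320,321,322,323,324): print(col,a[124:132,col],a[158:178,col])
E
```

```text
278 [252 242 243 243 240 224 167 112 101  99 119 247 255 255 255 255 255 255
 255 255 255 255 255 255 255 255]
280 [255 253 247 243 242 237 219 158 105 101  98 119 248 255 255 255 255 255
 255 255 255 255 255 255 255 255]
282 [228 227 232 240 243 242 236 210 147 104 100  98 137 178 191 191 191 191
 192 191 191 191 192 191 192 192]
288 [ 53  53  53  53  74 211 243 243 241 232 188 125 100  99  97  83  62  54
  53  54  54  54  53  54  53  54]
290 [254 254 254 254 254 252 247 243 242 240 228 178 118  99  99 105 240 254
 254 254 254 254 254 254 254 254]
292 [255 255 255 255 255 255 253 245 243 242 239 225 165 105  99  98 118 247
 255 255 255 255 255 255 255 255]
285 [ 55  55  55  55  55  55  55  55  54  55  51 185 253 255 255 255 255 255
 255 255]
284 [ 55  55  54  55  55  55  55  55  54  55  59 248 255 255 255 255 255 255
 255 255]
286 [ 54  54  55  55  55  55  55  55  55  55  54 151 252 255 255 255 255 255
 255 255]
41 [array([493.2, 203.9]), array([487.6, 204.1])]
43 [array([494.6, 201.3]), array([489.2, 201.5])]
45 [array([496.1, 198.7]), array([490.7, 198.9])]
slot end [487.80684425 157.17969456]
315 [ 47  46  46  46  46  46  46 232 244 243 244 244]
316 [ 48  46  46  46  47  45  45 233 244 244 244 244]
317 [ 82  82  82  81  81  81 115 235 244 244 244 244]
[array([487.5, 160. ]), array([487.5, 158.9])]
320 [240 240 213 143 103 140 231 240] [241 241 241 177 189 197 237 241 241 241 241 241 241 219 193 195 206 238
 242 242]
321 [240 240 213 143 102 139 231 239] [240 240 240 176 189 197 236 240 240 240 240 240 240 217 193 195 206 237
 241 241]
322 [239 239 213 144 102 139 231 239] [239 239 239 167 188 196 234 239 240 240 240 240 240 216 191 195 204 235
 240 240]
323 [239 239 212 143 103 139 230 239] [239 239 239 160 187 197 234 239 239 239 239 238 239 216 190 195 204 235
 239 239]
324 [238 239 210 142 103 138 230 238] [239 238 239 158 186 197 234 238 239 239 239 239 239 216 189 194 204 235
 239 239]
```

Slack taken up is about 2.2 mm, and the spring force of 6.0 N matches about 22 mm of travel. I need TCP y of about 42.5, so I'll draw about 14.5 mm more, gently.

```bash
python3 -m crank '2 0 2 0 0;2 0 4 0 0;2 0 6 0 0;2 0 8 0 0;2 0 10 0 0;2 0 11.5 0 0;2 0 12.5 0 0;2 0 13.5 0 0;2 0 14 0 0;2 0 14.3 0 0'; python3 -m crank '2 0 0 0 0;2 0 0 0 0;2 0 0 0 0;2 0 0 0 0;2 0 0 0 0'; python3 - <<'E'
from h import *
F=[];
o=r.get_obs();print(o['eef_pos'],o['force'])
im,m=cap('wrist','w13.png');g=cv2.cvtColor(im,cv2.COLOR_RGB2GRAY)
# slot end now
best=[(row,int(np.argmax(np.diff(g[row,80:200].astype(int))))+80) for row in range(278,292,2)];print(best)
s,n=cap('scene','sc13.png');t,k=cap('top','top13.png')
for nm,M in (('scene',n),('top',k)):
    print(nm,[proj(M,P).round(1) for P in [(492,204,40),(492,204.5,43),(480,204.5,36)]])
# profile along the tube on the scene camera (pointer & prongs side x=490..495 at z 41) 
for nm,I,M in (('scene',s,n),('top',t,k)):
    G=cv2.cvtColor(I,cv2.COLOR_RGB2GRAY).astype(np.float32)
    for x in (489,491,493,495,497):
        ys=np.arange(225,185,-1.);P=np.array([proj(M,(x-(y-204)*.024,y,41.)) for y in ys],np.float32)
        v=cv2.remap(G,P[:,:1],P[:,1:],cv2.INTER_CUBIC).ravel()
        print(nm,x,' '.join('%d'%a for a in v))
E
```

```text
t: 19.48
eef_pos: [491.3, 44.0, -10.4]
ee_rot: [-3.139, -0.034, -0.0]
force: [0.3, 9.8, 1.4]
gripper_width: 7.3
t: 19.9
eef_pos: [491.4, 44.0, -10.4]
ee_rot: [-3.139, -0.034, -0.0]
force: [0.2, 8.9, 1.6]
gripper_width: 7.4
[491.35442893  44.0253339  -10.35764369] [0.23610361 8.92324218 1.62623626]
[(278, 142), (280, 158), (282, 87), (284, 87), (286, 88), (288, 89), (290, 149)]
scene [array([287.9, 250.9]), array([287.6, 250. ]), array([291.3, 256. ])]
top [array([260.9, 229. ]), array([260.5, 228.9]), array([260.8, 234.6])]
scene 489 240 240 240 239 240 240 240 240 240 241 241 240 236 232 226 218 211 208 208 213 223 229 234 234 231 226 222 221 224 229 234 238 240 241 241 241 241 241 241 241
scene 491 240 240 240 240 240 240 240 240 239 239 239 237 234 226 220 214 207 200 199 205 213 221 225 227 227 222 221 222 224 230 235 239 240 241 241 241 241 241 241 241
scene 493 237 238 236 237 238 238 237 235 237 236 232 224 217 212 206 203 199 194 187 180 184 190 196 201 204 210 211 215 222 226 231 236 238 240 237 238 239 238 237 237
scene 495 213 214 219 220 220 216 217 219 211 208 202 194 18
[... 419 characters left out ...]
 219 219 220 220 219 219 220
top 491 223 223 223 223 223 223 223 223 223 223 223 223 223 221 218 212 206 197 185 175 168 169 183 202 213 209 203 198 198 207 218 223 224 226 225 225 225 225 225 225
top 493 223 223 223 222 222 222 222 222 222 222 223 223 222 220 217 210 205 196 185 177 171 173 187 203 211 206 201 195 197 207 218 223 225 226 225 225 225 225 225 225
top 495 223 223 223 222 222 222 222 222 222 223 223 222 221 216 212 205 200 194 188 183 180 183 192 201 203 199 195 192 196 207 218 223 224 225 225 225 225 225 225 225
top 497 221 221 221 221 221 221 221 221 221 221 221 220 218 212 205 198 195 192 190 189 189 189 190 191 191 191 192 193 198 206 214 219 221 223 223 223 223 223 224 224
```

The top view profile puts the pointer between the prongs, about 1.7 mm short of the middle. TCP y at 44.0 against the 42.5 target agrees. I'll ease 1.7 mm further.

```bash
python3 -m crank '2 0 0.6 0 0;2 0 1.2 0 0;2 0 1.7 0 0;2 0 1.7 0 0;2 0 1.7 0 0;2 0 1.7 0 0;2 0 1.7 0 0;2 0 1.7 0 0'; python3 - <<'E'
from h import *
o=r.get_obs();print(o['eef_pos'],o['force'],o['gripper_width'])
im,m=cap('wrist','w14.png');g=cv2.cvtColor(im,cv2.COLOR_RGB2GRAY)
c=int(np.argmax(np.diff(g[285,70:120].astype(int))))+70;print('slot end y',atz(m,(c+.5,285),36)[1])
t,k=cap('top','top14.png');a=cv2.imread('pics/top0.png')
G=cv2.cvtColor(t,cv2.COLOR_RGB2GRAY).astype(np.float32)
for x in (489,491,493):
    ys=np.arange(220,190,-1.);P=np.array([proj(k,(x-(y-204)*.024,y,41.)) for y in ys],np.float32)
    print(x,' '.join('%d'%q for q in cv2.remap(G,P[:,:1],P[:,1:],cv2.INTER_CUBIC).ravel()))
# bystanders: top image difference outside the dynamometer region
d=cv2.absdiff(t[:,:,::-1],a).max(2)[140:190,235:440];print('bystander diff max',d.max(),(d>40).sum())
# eye vs pin
print('pin pred',proj(k,(484.3,291,57)),proj(k,(484.3,288,18)))
E
```

```text
t: 20.72
eef_pos: [491.4, 42.5, -10.4]
ee_rot: [-3.139, -0.034, -0.0]
force: [-0.5, 9.3, 1.5]
gripper_width: 7.3
[491.3653916   42.45052222 -10.38874004] [-0.46115806  9.3324709   1.4591257 ] 7.314790094377704
slot end y 156.60036192782607
489 217 217 217 217 217 217 217 217 215 212 208 205 203 204 204 190 174 164 163 170 181 191 190 192 201 211 216 218 219 219
491 223 223 223 223 223 223 223 223 221 217 213 210 208 210 209 195 179 169 168 175 187 195 194 198 207 218 223 224 226 225
493 222 222 222 222 222 222 222 223 220 217 212 209 207 209 208 195 180 171 170 176 186 193 193 198 208 218 223 224 225 225
bystander diff max 5 0
pin pred [218.90728442 231.33545713] [224.27714984 231.97771118]
```

Prongs are at y=208 and 197.4 and the pointer is at 202.4, which is centred. The force is steady and the bystanders are unchanged, so I'm handing in.

```bash
python3 -c "
from cell import r
print(r.close_job()); print(r.get_obs()['eef_pos'],r.get_obs()['force'])"
```

```text
the job is handed in; nothing more can be done
None
the job is handed in; nothing more can be done
```

I handed the job in with the eye over the pin, the tube in line with the pull direction, and the gripper still holding the D-handle with the pointer between the prongs.

**How it went:**
- I gripped the dynamometer by its tube, carried it over, and lowered the eye onto the pin with the draw rod still home.
- I then regripped on the handle's outer bar and drew it out about 37 mm in three easing steps, without passing the mark.

**Last checks before handing in:**
- **Pointer:** the top camera showed it at y ≈ 202.4 mm, with the prongs at about 208 and 197.4. That is within about 0.5 mm of the middle, after a last 1.7 mm correction.
- **Pull:** about 9.3 N at the wrist, against about 9.7 N expected from the spring. Earlier readings at this end ranged from 8.9 to 9.8 N.
- **Hold:** the bar was held with 60 N set and a 7.3 mm opening.
- **Bystanders:** the part of the top image where they stand was unchanged from the start.
- **Time:** 20.7 s on the robot's clock.

**What disagreed:**
- **Fingertip height:** my first two tries to grip the bar closed on nothing. Both cameras showed the fingertips about 20 mm higher than the reported tool position, so I lowered to z ≈ -10 mm to catch the bar.
- **Viewer limit:** I reached the picture limit at that point, so everything after it was checked with pixel values, wrist force and tool position.
- **Eye and tube at the end:** I did not look at these again after the pull. The tube had shifted about 2 to 3 mm along the pull, as expected when the eye comes up against the pin.

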